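# Fit the reducing inserts and seat the flask in the cooling block

### The arm

A 7-joint arm with a two-finger parallel gripper is mounted at the origin on the work surface. World frame = base frame: x ahead of the robot, y to its left, z up, the work surface at z = 0. Lengths are in m, angles in rad, forces in N, time in s.
With the tool pointing down it reaches from about 0.4 to 0.85 m from the base axis. Payload 4.5 kg.
Tool frame: the origin (TCP) lies at the very end of the fingers, on their centre line; the grasp point (between the pads) lies 19 mm behind it; z points along the fingers, y is the line along which they close (so a half turn about z gives the same grasp; the last joint's range is limited). The gripper opens to 88 mm and grips with 3 to 60 N. Pads are 18 mm wide; open, the fingers measure 123 mm over their backs; the gripper's body (75 mm by 187 mm) begins 45 mm behind the grasp point.
Start: joints at [-1.266, 0.689, -0.195, 1.565, 0.157, 0.902, -0.215], TCP at [0.167, 0.602, 0.239] pointing down, gripper open.
Joint ranges: [-3.01, 3.01], [-0.46, 2.08], [-1.47, 1.51], [0.13, 2.56], [-1, 4.14], [0.04, 2.09], [-2.66, 2.66]. Speed limits (rad/s): [2.57, 2.57, 3.14, 3.14, 3.14, 3.14, 3.14].

### API

Orientations are given as a rotation vector (axis times angle).
In Python, from rig import * gives the robot as it stands.
- The arm moves only by the tool jog_arm, never from a script. Its arguments are lists of equal length, an entry for each row: "twist": the turn, a rotation vector about the tool's x, y, z in rad, a list of three; "travel": the shift along the tool's x, y, z in mm, a list of three; "claw": the finger opening in mm, from 0 to 88.1. A call has 1 to 12 rows; each row shifts and turns the commanded pose from where the row before left it, along the tool's axes as they then stand; what a row does not reach is not made up. A row lasts 1/10 s, in which the tool goes at most 50 mm and 8.59 degrees, less where a joint would pass 70% of its speed; a pose out of reach is approached as far as the arm can. A call with a gripper value outside its range is refused whole. The fingers move at their own pace and stop on an object; "squeeze" is the grip in N (left out, the last holds). Time passes only in rows, so rows that do not move let the fingers close. It gives the time, the measured TCP pose, the force, the opening and the grip force at its end, in the units of the state.
- observe(): the state, without advancing time (a new reading comes with each control period).
- capture(name): name is "side" or "top"; returns the picture (384x512x3 uint8, red, green, blue); there is no depth.
- camera_info(name): a dict with "fx", "fy", "cx", "cy" (pixels), "rvec" (rotation vector, rad) and "tvec" (3), from world to camera coordinates, as OpenCV has them. Camera axes: x right, y down, z forward; pixel columns grow to the right and rows downward; lengths in m; the calibration is good to about 2 mm. A picture is of the moment at which its call begins. camera_info takes no time and is no camera call.
- hand_in(): hands the job in; it is judged then, once.
The state is a dict: "t": time; "joints": joint angles; "dq": joint speeds; "joint_torque": joint torques, N m; "ee_pos": TCP position; "tcp_rot": TCP orientation; "contact_force": force on the tool from outside, world axes, zero at the start; "wrist_torque": the same for the moment, N m; "grip_width": finger opening in m; "gripper_force": force on a finger pad.
Only numpy, scipy, OpenCV 4.12 (cv2) and the standard library are available. Lean on these libraries where they do the work, as an engineer would, in place of code of your own. Each camera call takes 0.05 s, during which the arm holds its last target. There are 200 camera calls.

### The job

Get the aluminium block ready for the small round-bottom flask: one at a time, fit the large reducing insert into the block's well, then the medium insert into the large one, then the small insert into the medium one, each fully home and upright with its collar flat on the one below. Last, take the glass flask from its cork ring and set it gently, upright, bulb down, in the small insert's pocket: it is fragile, so grip it lightly, do not drop or knock it or tip it over. Let go of everything and leave the tube rack, the tip box and the pipette where they are.

Things in the scene. Friction and masses are not known exactly. Their poses are not given: they have to be found in the camera images.
- block: fixed round aluminium block, upright, 110 mm across, 50 mm high, with a blue foot band 120 mm across. Origin at the centre of its underside, z up. In the middle of its top an open well: straight bore 57 mm across, floor 8 mm above the underside. Its place is exchanged at random with those of the inserts and the cork ring.
- large_insert: largest loose pale plastic round insert: cup on a tapering foot, straight collar on top, upright. 52 mm high: foot 40 mm across, widening to 53 at 34 mm height; then collar 66 mm across, 18 high, which rests on the block's top. Mouth 45 mm across. 140 g. Origin: centre of underside, z up. Seated: origin 16 mm above the block's, collar top 68 mm above the bench.
- medium_insert: middle-sized loose pale plastic round insert: cup on a tapering foot, straight collar on top, upright. 43 mm high: foot 27 mm across, widening to 40 at 27 mm height; then collar 55 mm across, 16 high, which rests on the large collar. Mouth 33 mm across. 80 g. Origin: centre of underside, z up. Seated: origin 25 mm above the large insert's, collar top 84 mm above the bench.
- small_insert: smallest loose pale plastic round insert: cup on a tapering foot, straight collar on top, upright. 36 mm high: foot 19 mm across, widening to 28 at 20 mm height; then collar 43 mm across, 16 high, which rests on the medium collar. Mouth 26 mm across: the flask's pocket. 40 g. Origin: centre of underside, z up. Seated: origin 23 mm above the medium insert's, top 100 mm above the bench.
- cork_ring: cork ring fixed to the bench, 60 mm across, 20 mm high, hole 24 mm across; the flask stands in it at the start. Origin at the centre of its underside.
- flask: fragile stoppered glass flask, 45 g, bottom-heavy: bulb 32 mm across, straight neck and stopper 16 mm across from 31 to 54 mm height. Grip the neck with 3 to 8 N; breaks above 20 N per finger or if dropped or bumped. Origin: lowest point of the bulb, z up the neck. Starts upright, origin 14 mm above the bench; seated, origin 29 mm above the small insert's, 93 above the bench.
- tube_rack: bystander: loose orange tube rack, 80 x 150 x 41 mm, at the far side; leave alone. Origin at the centre of its underside.
- tip_box: bystander: loose pale pipette-tip box, 85 x 120 x 62 mm, at the far left; leave alone. Origin at the centre of its underside.
- pipette: bystander: loose white hand pipette lying down, 270 mm long, 28 mm thick, at the far right; leave alone. Origin on the bench under its middle, y along its length.
Not all that is in view belongs to the job. What is shaped like the large_insert but pink or red is not meant.

How it is judged:
On the way, in this order (a step that is already met when the one before it is completed fails the run):
1. the large insert is home in the block's well and let go (horizontal distance between large_insert and block below 0.006 m and z of large_insert in the frame of block between 0.013 and 0.019 m and angle between large_insert's own z axis and vertical below 0.08 rad and contact force between the fingers and large_insert below 0.1 N and linear speed of large_insert below 0.02 m/s), for 0.2 s.
2. the medium insert is home in the large one and let go (horizontal distance between large_insert and block below 0.006 m and z of large_insert in the frame of block between 0.013 and 0.019 m and angle between each of large_insert, medium_insert's own z axis and vertical below 0.08 rad and horizontal distance between medium_insert and large_insert below 0.006 m and z of medium_insert in the frame of large_insert between 0.022 and 0.028 m and contact force between the fingers and medium_insert below 0.1 N and linear speed of medium_insert below 0.02 m/s), for 0.2 s.
3. the small insert is home in the medium one and let go (horizontal distance between large_insert and block below 0.006 m and z of large_insert in the frame of block between 0.013 and 0.019 m and angle between each of large_insert, medium_insert, small_insert's own z axis and vertical below 0.08 rad and horizontal distance between medium_insert and large_insert below 0.006 m and z of medium_insert in the frame of large_insert between 0.022 and 0.028 m and horizontal distance between small_insert and medium_insert below 0.006 m and z of small_insert in the frame of medium_insert between 0.02 and 0.026 m and contact force between the fingers and small_insert below 0.1 N and linear speed of small_insert below 0.02 m/s), for 0.2 s.
4. the flask stands in the small insert and is let go (horizontal distance between large_insert and block below 0.006 m and z of large_insert in the frame of block between 0.013 and 0.019 m and angle between each of large_insert, medium_insert, small_insert's own z axis and vertical below 0.08 rad and horizontal distance between medium_insert and large_insert below 0.006 m and z of medium_insert in the frame of large_insert between 0.022 and 0.028 m and horizontal distance between small_insert and medium_insert below 0.006 m and z of small_insert in the frame of medium_insert between 0.02 and 0.026 m and horizontal distance between flask and small_insert below 0.005 m and z of flask in the frame of small_insert between 0.0263 and 0.0323 m and angle between flask's own z axis and vertical below 0.2 rad and contact force between the fingers and flask below 0.1 N and linear speed of flask below 0.02 m/s), for 0.2 s.
At the end, for the whole second after the job is handed in: Large insert in block, medium in large, small in medium: each within 6 mm of centre, 3 mm of seated height, 0.08 rad of upright; flask in the small insert's pocket within 5 mm of centre, 3 mm in height, tilt under 0.2 rad; all released and at rest (all of step 4 and contact force between the fingers and large_insert below 0.1 N and linear speed of each of large_insert, medium_insert, small_insert below 0.02 m/s and contact force between the fingers and medium_insert below 0.1 N and contact force between the fingers and small_insert below 0.1 N); the robot touches nothing.
It fails at once if the flask is squeezed too hard (more than 40 N, both fingers together) (contact force between the fingers and flask above 40 N).
It fails at once if the flask is dropped (falls freely faster than 0.55 m/s, about 15 mm) or bumped hard (more than 25 N) ((contact force between the fingers and flask below 0.05 N and linear speed of flask above 0.55 m/s) or contact force between flask and small_insert above 25 N or contact force between flask and medium_insert above 25 N or contact force between flask and large_insert above 25 N or contact force between flask and block above 25 N).
It fails at once if the flask is tipped over (more than 0.8 rad) (angle between flask's own z axis and vertical above 0.8 rad).
It fails at once if the tube rack, tip box or pipette is disturbed (moved more than 20 mm) (distance of any of tube_rack, tip_box, pipette from where it was at the start of the episode above 0.02 m).
It also fails if it takes over 106 s, if anything falls off the work surface, if the arm or the gripper's body presses on something with over 40 N, if the wrist force passes 120 N, or if a joint passes its speed limit or range.

## Working session

There is one attempt and no reset: what is moved stays moved. The work goes in short steps, Python scripts to look and compute and a tool call to move; the robot and the scene stay as the last step left them, time stands still between calls to the robot, and variables do not carry over. Pictures are saved under pics/ and viewed, at most 14 in all, crops included, and the job is handed in when it is done.

Besides the shell and the picture viewer there is one more tool, called as name(argument=value, ...) on one line, values as JSON. jog_arm: Moves the arm, as the interface text tells. Its arguments: {"type":"object","properties":{"twist":{"type":"array","items":{"type":"array","items":{"type":"number"}}},"travel":{"type":"array","items":{"type":"array","items":{"type":"number"}}},"claw":{"type":"array","items":{"type":"number"}},"squeeze":{"type":"number"}},"required":["twist","travel","claw"]}

```bash
mkdir -p pics
python3 - <<'E'
from rig import *
import cv2
for n in("top","side"):
    im=capture(n); cv2.imwrite(f"pics/{n}0.png",im[:,:,::-1]); print(n,camera_info(n))
s=observe();print(s)
E
```

```text
top {'fx': 351.6526654478496, 'fy': 351.6526654478496, 'cx': 254.29628970270159, 'cy': 191.4476000120224, 'rvec': array([ 2.13810589, -2.14874623,  0.11638616]), 'tvec': array([0.01718419, 0.55436901, 0.81923304])}
side {'fx': 445.3207796683757, 'fy': 445.3207796683757, 'cx': 253.06044726005655, 'cy': 193.7230589163075, 'rvec': array([ 0.87355386, -2.54368401,  1.09055944]), 'tvec': array([0.44840758, 0.2808037 , 1.0868711 ])}
{'t': 0.1, 'joints': array([-1.26616442,  0.68986461, -0.19451557,  1.56623766,  0.15730656,
        0.90249675, -0.21510805]), 'dq': array([-0.00152283, -0.00165238, -0.00010153, -0.00151238, -0.00080153,
       -0.00038316,  0.00217512]), 'joint_torque': array([-3.75516203e-03, -5.28502142e+01, -1.27191257e+00, -1.53840351e+01,
       -5.26116451e-02,  1.89610131e-03,  4.53880671e-05]), 'ee_pos': array([0.16710362, 0.60166232, 0.23801291]), 'tcp_rot': array([-4.24003875e-01, -3.11275723e+00,  2.53354023e-03]), 'contact_force': array([-0.79758823, -0.75834174, -0.11985189]), 'wrist_torque': array([0.02281597, 0.01726042, 0.03265157]), 'gripper_force': 0.0, 'grip_width': 0.08830102713340272}
```

View pics/top0.png

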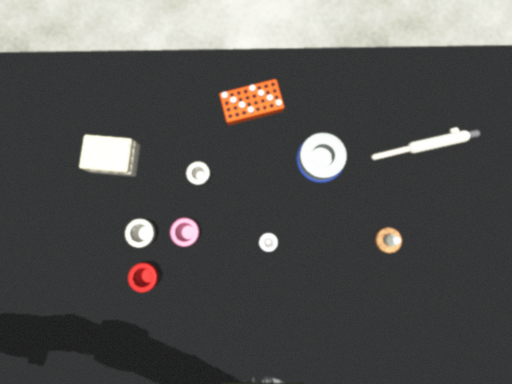

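View pics/side0.png

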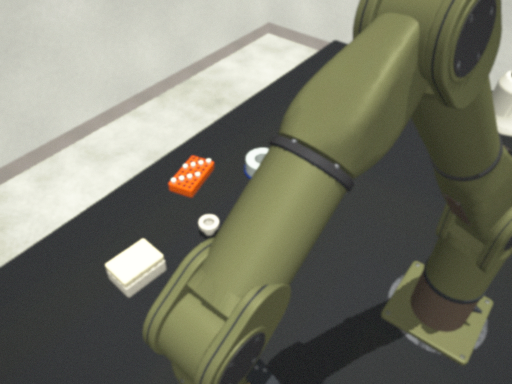

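The top view shows the pale inserts at (139,233), (198,173) and (268,242), decoys at pink (184,232) and red (143,277), the block at (322,157) and the flask in the cork ring at (389,240). By size and pale colour, (139,233) is the large insert. I'll confirm with a crop.

```bash
cat > h.py <<'E'
import numpy as np, cv2
from rig import *
def ray(n,uv,z):
    c=camera_info(n);R=cv2.Rodrigues(c['rvec'])[0];C=-R.T@c['tvec']
    d=R.T@np.array([(uv[0]-c['cx'])/c['fx'],(uv[1]-c['cy'])/c['fy'],1]);return C+d*(z-C[2])/d[2]
def proj(n,p):
    c=camera_info(n);K=np.array([[c['fx'],0,c['cx']],[0,c['fy'],c['cy']],[0,0,1]])
    return cv2.projectPoints(np.float64(p).reshape(-1,3),c['rvec'],c['tvec'],K,None)[0].reshape(-1,2)
E
python3 - <<'E'
from h import *
im=cv2.imread("pics/top0.png")
c=camera_info("top");R=cv2.Rodrigues(c['rvec'])[0];print("C",-R.T@c['tvec'])
crops=[im[y-33:y+33,x-33:x+33] for x,y in((139,233),(198,173),(268,242),(322,157),(389,240),(160,250))]
crops=[cv2.resize(k,(264,264),interpolation=cv2.INTER_CUBIC) for k in crops]
cv2.imwrite("pics/crop.png",np.vstack([np.hstack(crops[:3]),np.hstack(crops[3:])]))
hsv=cv2.cvtColor(im,cv2.COLOR_BGR2HSV)
m=((hsv[...,2]>90)&(hsv[...,1]<70)).astype(np.uint8)
for k,(x,y),h,dia in(("L",(139,233),.052,66),("M",(198,173),.043,55),("S",(268,242),.036,43),("B",(322,157),.05,110)):
    cs,_=cv2.findContours(m,cv2.RETR_EXTERNAL,cv2.CHAIN_APPROX_NONE)
    q=[a for a in cs if cv2.pointPolygonTest(a,(x,y),True)>-12 and cv2.contourArea(a)>40]
    for a in q:
        P=np.array([ray("top",p[0],h)[:2] for p in a],np.float32)
        (cx,cy),r=cv2.minEnclosingCircle(P);e=cv2.fitEllipse(P)
        print(k,cv2.fitEllipse(a),"circ",cx,cy,2*r,"ell",e)
m=((hsv[...,0]<20)&(hsv[...,1]>60)&(hsv[...,2]>80)).astype(np.uint8)
m[:,:350]=0;m[:200]=0
a=max(cv2.findContours(m,0,1)[0],key=cv2.contourArea)
P=np.array([ray("top",p[0],.02)[:2] for p in a],np.float32);print("cork",cv2.fitEllipse(P),cv2.minEnclosingCircle(P))
E
```

```text
C [ 0.44291764 -0.00425639  0.88462926]
L ((138.8945770263672, 232.67095947265625), (29.253068923950195, 30.57777976989746), 55.89451599121094) circ 0.45546212792396545 0.28769469261169434 0.07388828694820404 ell ((0.45582517981529236, 0.2880179286003113), (0.06985971331596375, 0.07197758555412292), 178.7290496826172)
M ((197.4299774169922, 172.66383361816406), (23.84320640563965, 24.640281677246094), 76.0805435180664) circ 0.600737452507019 0.15286551415920258 0.06208157539367676 ell ((0.6008525490760803, 0.15297214686870575), (0.059150099754333496, 0.060333263128995895), 165.35379028320312)
S ((267.9791564941406, 241.9267120361328), (19.890602111816406, 20.01906394958496), 160.1890106201172) circ 0.432746022939682 -0.01779642328619957 0.04933221638202667 ell ((0.4328301250934601, -0.017794184386730194), (0.04727508872747421, 0.04749874398112297), 7.1767730712890625)
B ((322.6866149902344, 155.1720733642578), (46.49168014526367, 47.671043395996094), 61.562503814697266) circ 0.6398952007293701 -0.15073110163211823 0.11931175738573074 ell ((0.6405216455459595, -0.15141919255256653), (0.1123981848359108, 0.11725197732448578), 52.98923873901367)
cork ((0.4365479052066803, -0.3089636564254761), (0.06348306685686111, 0.06564515829086304), 10.11447525024414) ((0.43733683228492737, -0.3085036873817444), 0.03388334438204765)
```

View pics/crop.png

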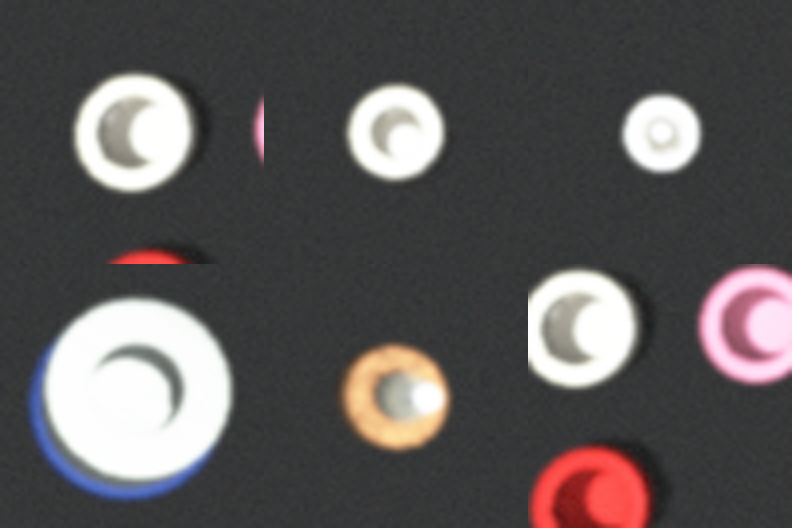

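The crop confirms it: the large pale insert is at (139,233), with pink and red rejected. The block's well is at (322,157) and the flask stopper at about (396,240). I'll refine the centres using the half-brightness edges facing away from the camera nadir.

```bash
cat >> h.py <<'E'
from scipy.optimize import least_squares
def circ(im,uv,z,R,ch=1,thr=140,half=-.1,n="top"):
    "centre of a bright disc rim: radial subpixel edges on the side away from nadir"
    g=cv2.GaussianBlur(im[...,ch],(0,0),.7).astype(np.float32)
    nad=np.array([.443,-.004]);c=ray(n,uv,z)[:2];r=R
    for _ in range(6):
        o=(c-nad)/np.linalg.norm(c-nad);P=[]
        for a in np.linspace(0,2*np.pi,120,endpoint=False):
            d=np.array([np.cos(a),np.sin(a)])
            if d@o<half: continue
            rr=np.linspace(R*.75,R*1.3,60);q=proj(n,[[*(c+d*k),z] for k in rr]).astype(np.float32)
            v=cv2.remap(g,q[:,0],q[:,1],cv2.INTER_LINEAR).ravel()
            i=np.argmax(v<thr)
            if v[0]>=thr and i>0: P.append(c+d*rr[i])
        P=np.array(P);s=least_squares(lambda p:np.linalg.norm(P-p[:2],axis=1)-p[2],[*c,r],loss='soft_l1',f_scale=.001).x
        c,r=s[:2],s[2]
    return c,r
E
python3 - <<'E'
from h import *
im=cv2.imread("pics/top0.png")
for k,uv,z,D,ch in(("L",(139,233),.052,66,1),("M",(197.5,172.6),.043,55,1),("S",(268,242),.036,43,1),("B",(322.6,155),.05,110,1),("cork",(389,240),.02,60,2),("pink",(184,232),.052,66,2),("red",(142,277),.052,66,2)):
    c,r=circ(im,uv,z,D/2000,ch); c2,r2=circ(im,uv,z,D/2000,ch,half=-2);print(k,c.round(4),round(2e3*r,1),"all",c2.round(4),round(2e3*r2,1))
hs=cv2.cvtColor(im,cv2.COLOR_BGR2HSV);m=((im.min(2)>200)).astype(np.uint8);m[:,:375]=0;m[:225]=0;m[255:]=0
M=cv2.moments(m,True);u=(M['m10']/M['m00'],M['m01']/M['m00']);print("stopper",u,M['m00'],ray("top",u,.068))
s=observe();print(s['ee_pos'],cv2.Rodrigues(s['tcp_rot'])[0].round(3))
E
```

```text
L [0.4558 0.2886] 69.8 all [0.4557 0.2882] 70.3
M [0.6011 0.153 ] 59.2 all [0.601  0.1529] 59.3Traceback (most recent call last):
  File "<stdin>", line 4, in <module>
  File "h.py", line 19, in circ
    rr=np.linspace(R*.75,R*1.3,60);q=proj(n,[[*(c+d*k),z] for k in rr]).astype(np.float32)
                                     ~~~~^^^^^^^^^^^^^^^^^^^^^^^^^^^^^^
  File "h.py", line 7, in proj
    c=camera_info(n);K=np.array([[c['fx'],0,c['cx']],[0,c['fy'],c['cy']],[0,0,1]])
ValueError: time passes only in moves, steps and waits
```

```bash
sed -i 's/^from rig import \*/from rig import *\nimport functools\ncamera_info=functools.lru_cache(None)(camera_info)/' h.py
python3 - <<'E'
from h import *
im=cv2.imread("pics/top0.png")
for k,uv,z,D,ch in(("L",(139,233),.052,66,1),("M",(197.5,172.6),.043,55,1),("S",(268,242),.036,43,1),("B",(322.6,155),.05,110,1),("cork",(389,240),.02,60,2),("pink",(184,232),.052,66,2),("red",(142,277),.052,66,2)):
    c,r=circ(im,uv,z,D/2000,ch); c2,r2=circ(im,uv,z,D/2000,ch,half=-2);print(k,c.round(4),round(2e3*r,1),"all",c2.round(4),round(2e3*r2,1))
hs=cv2.cvtColor(im,cv2.COLOR_BGR2HSV);m=((im.min(2)>200)).astype(np.uint8);m[:,:375]=0;m[:225]=0;m[255:]=0
M=cv2.moments(m,True);u=(M['m10']/M['m00'],M['m01']/M['m00']);print("stopper",u,M['m00'],ray("top",u,.068))
s=observe();print(s['ee_pos'],cv2.Rodrigues(s['tcp_rot'])[0].round(3))
E
```

```text
L [0.4558 0.2886] 69.8 all [0.4557 0.2882] 70.3
M [0.6011 0.153 ] 59.2 all [0.601  0.1529] 59.3
S [ 0.433  -0.0179] 46.7 all [ 0.4329 -0.0178] 46.7
B [ 0.6409 -0.1519] 114.3 all [ 0.6405 -0.1518] 114.7
cork [ 0.4367 -0.3096] 62.4 all [ 0.4367 -0.3093] 62.7
pink [0.4577 0.1813] 69.5 all [0.4576 0.1809] 70.0
red [0.3526 0.2772] 68.8 all [0.3526 0.2768] 69.3
stopper (395.95081967213116, 240.0327868852459) 61.0 [ 0.43646203 -0.30900253  0.068     ]
[0.16710362 0.60166232 0.23801291] [[-0.964  0.267 -0.   ]
 [ 0.267  0.964 -0.002]
 [-0.    -0.002 -1.   ]]
```

jog_arm(twist=[[0,0,0.13],[0,0,0.13],[0,0,0.13],[0,0,0.125],[0,0,0]], travel=[[0,0,0],[0,0,0],[0,0,0],[0,0,0],[0,0,0]], claw=[88,88,88,88,88], squeeze=25)

```text
t: 0.6
ee_pos: [0.167, 0.6019, 0.2383]
tcp_rot: [1.203, 2.902, -0.001]
contact_force: [-0.4, 0.4, -0.6]
grip_width: 0.088
gripper_force: 0.0
```

```bash
cat > d.py <<'E'
from h import *
from scipy.spatial.transform import Rotation as Ro
import sys
T={"L":(.4558,.2886),"M":(.6011,.1530),"S":(.433,-.0179),"B":(.6409,-.1519),"F":(.4366,-.3092)}
def go(k,z,az=45):
    s=observe();R=Ro.from_rotvec(s['tcp_rot']).as_matrix()
    a=np.radians(az);y=np.array([np.cos(a),np.sin(a),0]);zz=np.array([0,0,-1.]);G=np.c_[np.cross(y,zz),y,zz]
    print("t",round(s['t'],1),"pos",s['ee_pos'].round(4),"F",s['contact_force'].round(1),"w",round(s['grip_width'],4),round(s['gripper_force'],1))
    d=R.T@(np.array([*(T[k] if isinstance(k,str) else k),z])-s['ee_pos'])
    print(k,"travel mm",(d*1e3).round(1),"twist",Ro.from_matrix(R.T@G).as_rotvec().round(4),"J",s['joints'].round(2))
if __name__=="__main__": go(sys.argv[1],float(sys.argv[2]),*[float(a) for a in sys.argv[3:]])
E
python3 d.py L .13
```

```text
t 0.6 pos [0.167  0.6019 0.2383] F [-0.4  0.4 -0.6] w 0.088 0.0
L travel mm [-425.7  -17.   108.7] twist [-0.0006  0.0009 -0.0006] J [-1.35  0.69 -0.04  1.57  0.04  0.89 -0.62]
```

jog_arm(twist=[[0,0,0],[0,0,0],[0,0,0],[0,0,0],[0,0,0],[0,0,0],[0,0,0],[0,0,0],[0,0,0],[0,0,0],[0,0,0],[0,0,0]], travel=[[-20,-1,0],[-40,-1.5,0],[-45,-2,12],[-45,-2,13],[-45,-2,14],[-45,-2,14],[-45,-2,14],[-45,-2,14],[-45,-1.5,14],[-30,-1,14],[-20.7,0,0],[0,0,0]], claw=[88,88,88,88,88,88,88,88,88,88,88,88])

```text
t: 1.8
ee_pos: [0.4584, 0.2855, 0.1291]
tcp_rot: [1.207, 2.899, -0.003]
contact_force: [-0.7, 0.5, 0.2]
grip_width: 0.088
gripper_force: 0.0
```

```bash
python3 d.py L .037
```

```text
t 1.8 pos [0.4584 0.2855 0.1291] F [-0.7  0.5  0.2] w 0.088 0.0
L travel mm [ 4.2  0.4 92.1] twist [-0.0012  0.002  -0.0039] J [-0.58  0.74 -0.1   1.92  0.16  0.49 -0.02]
```

jog_arm(twist=[[0,0,0],[0,0,0],[0,0,0]], travel=[[0,0,20],[0,0,0],[0,0,0]], claw=[88,88,88])

```text
t: 2.1
ee_pos: [0.4549, 0.2903, 0.1099]
tcp_rot: [-1.198, -2.903, -0.0]
contact_force: [-0.3, 0.7, -0.7]
grip_width: 0.088
gripper_force: 0.0
```

```bash
python3 d.py L .037
```

```text
t 2.1 pos [0.4549 0.2903 0.1099] F [-0.3  0.7 -0.7] w 0.088 0.0
L travel mm [-1.9 -0.6 72.9] twist [-0.0004 -0.0011  0.0027] J [-0.59  0.77 -0.1   1.93  0.16  0.44 -0.02]
```

jog_arm(twist=[[0,0,0],[0,0,0],[0,0,0],[0,0,0],[0,0,0],[0,0,0]], travel=[[0,0,20],[0,0,20],[0,0,17],[0,0,10],[0,0,6],[0,0,0]], claw=[88,88,88,88,88,88])

```text
t: 2.7
ee_pos: [0.4558, 0.2895, 0.0367]
tcp_rot: [-1.202, -2.902, 0.0]
contact_force: [-0.8, -0.5, -0.8]
grip_width: 0.0881
gripper_force: 0.0
```

```bash
python3 d.py L .037
```

```text
t 2.7 pos [0.4558 0.2895 0.0367] F [-0.8 -0.5 -0.8] w 0.0881 0.0
L travel mm [-0.6 -0.7 -0.3] twist [-0.0001 -0.0002  0.0004] J [-0.61  0.91 -0.07  1.96  0.18  0.29 -0.04]
```

Within 1 mm. Close, then lift.

jog_arm(twist=[[0,0,0],[0,0,0],[0,0,0],[0,0,0],[0,0,0],[0,0,0]], travel=[[0,0,0],[0,0,0],[0,0,0],[0,0,0],[0,0,0],[0,0,0]], claw=[70,60,55,55,55,55], squeeze=25)

```text
t: 3.3
ee_pos: [0.4565, 0.2894, 0.0373]
tcp_rot: [1.203, 2.902, 0.002]
contact_force: [-0.1, 0.7, 5.8]
grip_width: 0.066
gripper_force: 25.0
```

jog_arm(twist=[[0,0,0],[0,0,0],[0,0,0],[0,0,0],[0,0,0],[0,0,0]], travel=[[0,0,-10],[0,0,-25],[0,0,-30],[0,0,-30],[0,0,-15],[0,0,0]], claw=[55,55,55,55,55,55])

```text
t: 3.9
ee_pos: [0.457, 0.2896, 0.149]
tcp_rot: [1.202, 2.9, 0.005]
contact_force: [0.1, -0.6, -0.6]
grip_width: 0.0661
gripper_force: 25.0
```

```bash
python3 d.py B .16
```

```text
t 3.9 pos [0.457  0.2896 0.149 ] F [ 0.1 -0.6 -0.6] w 0.0661 25.0
B travel mm [-442.4 -181.8  -11.5] twist [ 0.004   0.0006 -0.0007] J [-0.58  0.71 -0.12  1.91  0.15  0.53 -0.01]
```

jog_arm(twist=[[0,0,0],[0,0,0],[0,0,0],[0,0,0],[0,0,0],[0,0,0],[0,0,0],[0,0,0],[0,0,0],[0,0,0],[0,0,0],[0,0,0]], travel=[[-15,-6,-2],[-35,-14,-3],[-45,-18,-3],[-45,-19,-3],[-45,-19,0],[-45,-19,0],[-45,-19,0],[-45,-19,0],[-45,-18,0],[-40,-16,0],[-25,-11,0],[-12.4,-3.8,0]], claw=[55,55,55,55,55,55,55,55,55,55,55,55])

```text
t: 5.1
ee_pos: [0.6392, -0.1568, 0.1559]
tcp_rot: [-1.209, -2.898, 0.004]
contact_force: [0.3, 1.0, -2.2]
grip_width: 0.0662
gripper_force: 25.0
```

jog_arm(twist=[[0,0,0],[0,0,0],[0,0,0],[0,0,0]], travel=[[0,0,0],[0,0,0],[0,0,0],[0,0,0]], claw=[55,55,55,55])

```text
t: 5.5
ee_pos: [0.6399, -0.1499, 0.1578]
tcp_rot: [-1.198, -2.903, -0.001]
contact_force: [-0.7, 0.0, -1.1]
grip_width: 0.0658
gripper_force: 25.0
```

```bash
python3 d.py B .054; python3 -c "
from h import *
cv2.imwrite('pics/side1.png',capture('side')[:,:,::-1]);cv2.imwrite('pics/top1.png',capture('top')[:,:,::-1])"
```

```text
t 5.5 pos [ 0.6399 -0.1499  0.1578] F [-0.7  0.  -1.1] w 0.0658 25.0
B travel mm [ -2.2  -0.8 103.8] twist [ 0.0005 -0.0012  0.0027] J [ 0.29  0.83 -0.24  1.53  0.25  0.81  0.74]
```

View pics/side1.png

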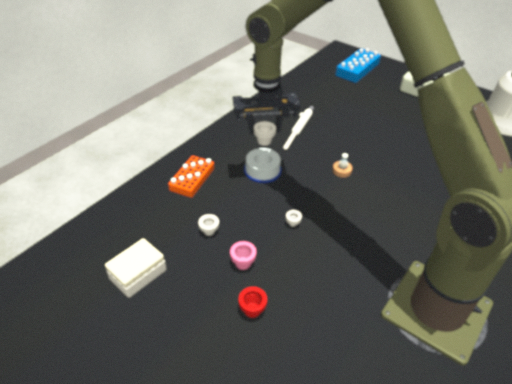

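Side view: the insert hangs upright in the gripper at (264,130), over the block at (264,165). Descending.

jog_arm(twist=[[0,0,0],[0,0,0],[0,0,0],[0,0,0],[0,0,0],[0,0,0],[0,0,0]], travel=[[-1.5,-0.7,15],[0,0,20],[0,0,15],[0,0,10],[0,0,5],[0,0,0],[0,0,0]], claw=[55,55,55,55,55,55,55])

```text
t: 6.3
ee_pos: [0.6412, -0.1539, 0.0931]
tcp_rot: [1.203, 2.901, 0.001]
contact_force: [0.4, -0.2, -1.4]
grip_width: 0.0663
gripper_force: 25.0
```

```bash
python3 d.py B .053
```

```text
t 6.3 pos [ 0.6412 -0.1539  0.0931] F [ 0.4 -0.2 -1.4] w 0.0663 25.0
B travel mm [ 1.7  1.2 40.1] twist [ 0.0007  0.0007 -0.0004] J [ 0.28  0.92 -0.22  1.56  0.27  0.69  0.72]
```

jog_arm(twist=[[0,0,0],[0,0,0],[0,0,0],[0,0,0],[0,0,0],[0,0,0],[0,0,0]], travel=[[0.8,0.6,8],[0,0,10],[0,0,8],[0,0,5],[0,0,4],[0,0,2],[0,0,0]], claw=[55,55,55,55,55,55,55])

```text
t: 7.0
ee_pos: [0.6413, -0.1523, 0.0557]
tcp_rot: [1.202, 2.902, 0.002]
contact_force: [1.9, 1.9, -2.7]
grip_width: 0.0667
gripper_force: 25.0
```

```bash
python3 d.py B .053
```

```text
t 7.0 pos [ 0.6413 -0.1523  0.0557] F [ 1.9  1.9 -2.7] w 0.0667 25.0
B travel mm [ 0.5 -0.   2.7] twist [ 0.0015  0.0004 -0.    ] J [ 0.27  0.97 -0.2   1.57  0.29  0.63  0.7 ]
```

jog_arm(twist=[[0,0,0],[0,0,0],[0,0,0],[0,0,0]], travel=[[0,0,1.5],[0,0,1.5],[0,0,0.5],[0,0,0]], claw=[55,55,55,55])

```text
t: 7.4
ee_pos: [0.6417, -0.1522, 0.0534]
tcp_rot: [1.202, 2.901, 0.002]
contact_force: [1.8, 3.0, 5.9]
grip_width: 0.0659
gripper_force: 25.0
```

```bash
python3 d.py B .053
```

```text
t 7.4 pos [ 0.6417 -0.1522  0.0534] F [1.8 3.  5.9] w 0.0659 25.0
B travel mm [ 0.8 -0.4  0.4] twist [ 0.0022  0.0013 -0.    ] J [ 0.27  0.97 -0.2   1.57  0.29  0.62  0.7 ]
```

jog_arm(twist=[[0,0,0],[0,0,0],[0,0,0],[0,0,0],[0,0,0],[0,0,0],[0,0,0],[0,0,0],[0,0,0],[0,0,0]], travel=[[0,0,0],[0,0,0],[0,0,0],[0,0,0],[0,0,-8],[0,0,-25],[0,0,-35],[0,0,-25],[0,0,0],[0,0,0]], claw=[70,78,88,88,88,88,88,88,88,88])

```text
t: 8.4
ee_pos: [0.6405, -0.1531, 0.1458]
tcp_rot: [1.203, 2.901, -0.0]
contact_force: [-0.6, -0.0, 0.3]
grip_width: 0.0878
gripper_force: 0.0
```

```bash
python3 d.py M .12
```

```text
t 8.4 pos [ 0.6405 -0.1531  0.1458] F [-0.6 -0.   0.3] w 0.0878 0.0
M travel mm [244.5 188.4  25.6] twist [ 0.0002  0.0007 -0.0006] J [ 0.29  0.85 -0.24  1.54  0.25  0.79  0.73]
```

jog_arm(twist=[[0,0,0],[0,0,0],[0,0,0],[0,0,0],[0,0,0],[0,0,0],[0,0,0],[0,0,0],[0,0,0],[0,0,0],[0,0,0],[0,0,0]], travel=[[13,10,0],[26,20,0],[35,27,0],[35,27,5],[35,27,5],[35,27,5],[35,27,5],[20,15,5],[10.5,8.4,0],[0,0,0],[0,0,0],[0,0,0]], claw=[88,88,88,88,88,88,88,88,88,88,88,88])

```text
t: 9.6
ee_pos: [0.6015, 0.1503, 0.1202]
tcp_rot: [1.207, 2.899, -0.003]
contact_force: [0.5, -0.4, -0.0]
grip_width: 0.088
gripper_force: 0.0
```

```bash
python3 d.py M .030; python3 -c "
from h import *
im=capture('top')[:,:,::-1].copy();cv2.imwrite('pics/top2.png',im)
u,v=proj('top',[.6409,-.1519,.068])[0].astype(int)
s=capture('side')[:,:,::-1];a,b=proj('side',[.6409,-.1519,.05])[0].astype(int)
cv2.imwrite('pics/c2.png',np.hstack([cv2.resize(k,(390,390),interpolation=cv2.INTER_CUBIC) for k in (im[v-35:v+35,u-35:u+35],s[b-35:b+35,a-35:a+35])]))
print(u,v,circ(im,(u,v),.068,.033,1,200))"
```

```text
t 9.6 pos [0.6015 0.1503 0.1202] F [ 0.5 -0.4 -0. ] w 0.088 0.0
M travel mm [ 2.4  1.7 90.2] twist [-0.0012  0.0015 -0.0038] J [-0.23  0.83 -0.16  1.68  0.21  0.65  0.28]Traceback (most recent call last):
  File "<string>", line 7, in <module>
    print(u,v,circ(im,(u,v),.068,.033,1,200))
              ~~~~^^^^^^^^^^^^^^^^^^^^^^^^^^
  File "h.py", line 25, in circ
    P=np.array(P);s=least_squares(lambda p:np.linalg.norm(P-p[:2],axis=1)-p[2],[*c,r],loss='soft_l1',f_scale=.001).x
                    ~~~~~~~~~~~~~^^^^^^^^^^^^^^^^^^^^^^^^^^^^^^^^^^^^^^^^^^^^^^^^^^^^^^^^^^^^^^^^^^^^^^^^^^^^^^^^^
    return func(*args, **kwargs)
    vector_fun = VectorFunction(
        fun_wrapped,
    ...<6 lines>...
        workers=workers
    )
    self._update_fun()
    ~~~~~~~~~~~~~~~~^^
    self.f = self.fun_wrapped(xp_copy(self.x))
             ~~~~~~~~~~~~~~~~^^^^^^^^^^^^^^^^^
    return np.atleast_1d(self.fun(x))
                         ~~~~~~~~^^^
    return self.f(x, *self.args, **self.kwargs)
           ~~~~~~^^^^^^^^^^^^^^^^^^^^^^^^^^^^^^
  File "h.py", line 25, in <lambda>
    P=np.array(P);s=least_squares(lambda p:np.linalg.norm(P-p[:2],axis=1)-p[2],[*c,r],loss='soft_l1',f_scale=.001).x
                                                          ~^~~~~~
ValueError: operands could not be broadcast together with shapes (0,) (2,)
```

View pics/c2.png

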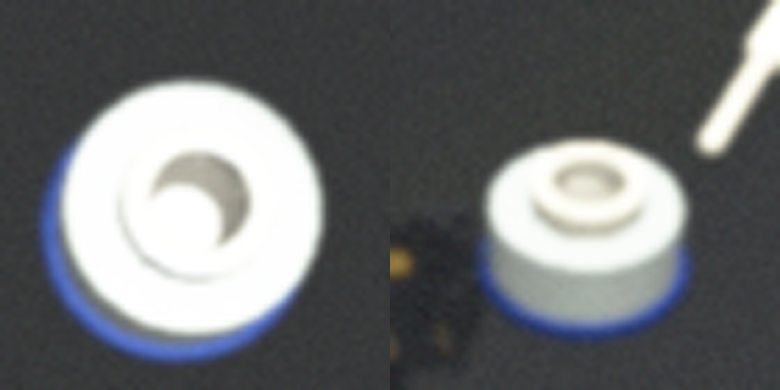

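The large insert sits flat and central in the block (crop centre, collar level in both views). Next, the medium insert.

jog_arm(twist=[[0,0,0],[0,0,0],[0,0,0],[0,0,0],[0,0,0],[0,0,0],[0,0,0]], travel=[[1,0.8,20],[0,0,25],[0,0,20],[0,0,14],[0,0,8],[0,0,3],[0,0,0]], claw=[88,88,88,88,88,88,88])

```text
t: 10.4
ee_pos: [0.6012, 0.1544, 0.0304]
tcp_rot: [1.203, 2.902, 0.0]
contact_force: [-0.1, -0.7, -0.4]
grip_width: 0.0882
gripper_force: 0.0
```

```bash
python3 d.py M .030
```

```text
t 10.4 pos [0.6012 0.1544 0.0304] F [-0.1 -0.7 -0.4] w 0.0882 0.0
M travel mm [-0.9 -1.   0.4] twist [ 0.0004  0.0002 -0.0007] J [-0.25  0.97 -0.13  1.7   0.24  0.48  0.25]
```

jog_arm(twist=[[0,0,0],[0,0,0],[0,0,0],[0,0,0],[0,0,0],[0,0,0],[0,0,0]], travel=[[-0.6,-0.6,0],[0,0,0],[0,0,0],[0,0,0],[0,0,0],[0,0,0],[0,0,0]], claw=[70,60,50,45,45,45,45], squeeze=20)

```text
t: 11.1
ee_pos: [0.6012, 0.1539, 0.0305]
tcp_rot: [1.203, 2.902, 0.001]
contact_force: [0.1, -0.3, 3.1]
grip_width: 0.0545
gripper_force: 20.0
```

jog_arm(twist=[[0,0,0],[0,0,0],[0,0,0],[0,0,0],[0,0,0],[0,0,0],[0,0,0]], travel=[[0,0,-10],[0,0,-25],[0,0,-35],[0,0,-35],[0,0,-25],[0,0,0],[0,0,0]], claw=[45,45,45,45,45,45,45])

```text
t: 11.8
ee_pos: [0.6006, 0.1534, 0.1604]
tcp_rot: [1.203, 2.902, -0.0]
contact_force: [0.3, -0.4, -1.2]
grip_width: 0.0554
gripper_force: 20.0
```

```bash
sed -i 's/"B":(.6409,-.1519)/"B":(.6411,-.1520)/' d.py; python3 d.py B .16
```

```text
t 11.8 pos [0.6006 0.1534 0.1604] F [ 0.3 -0.4 -1.2] w 0.0554 20.0
B travel mm [-244.7 -187.2    0.5] twist [-0.0001  0.0001 -0.0004] J [-0.22  0.78 -0.18  1.65  0.19  0.73  0.29]
```

jog_arm(twist=[[0,0,0],[0,0,0],[0,0,0],[0,0,0],[0,0,0],[0,0,0],[0,0,0],[0,0,0],[0,0,0],[0,0,0],[0,0,0],[0,0,0]], travel=[[-13,-10,0],[-26,-20,0],[-35,-27,0],[-35,-27,0],[-35,-27,0],[-35,-27,0],[-30,-23,0],[-20,-15,0],[-10,-7,0],[-5.7,-4.2,0],[0,0,0],[0,0,0]], claw=[45,45,45,45,45,45,45,45,45,45,45,45])

```text
t: 13.0
ee_pos: [0.6413, -0.1496, 0.1599]
tcp_rot: [-1.199, -2.902, -0.002]
contact_force: [0.2, 0.8, -0.2]
grip_width: 0.0548
gripper_force: 20.0
```

jog_arm(twist=[[0,0,0],[0,0,0],[0,0,0],[0,0,0],[0,0,0]], travel=[[0,0,15],[0,0,20],[0,0,10],[0,0,5],[0,0,0]], claw=[45,45,45,45,45])

```text
t: 13.5
ee_pos: [0.641, -0.1511, 0.1093]
tcp_rot: [-1.201, -2.901, 0.0]
contact_force: [-0.1, 0.4, -0.7]
grip_width: 0.055
gripper_force: 20.0
```

```bash
python3 d.py B .0715
```

```text
t 13.5 pos [ 0.641  -0.1511  0.1093] F [-0.1  0.4 -0.7] w 0.055 20.0
B travel mm [-0.7 -0.5 37.8] twist [-0.0007 -0.0014  0.0004] J [ 0.28  0.9  -0.22  1.55  0.26  0.72  0.72]
```

jog_arm(twist=[[0,0,0],[0,0,0],[0,0,0],[0,0,0],[0,0,0],[0,0,0],[0,0,0],[0,0,0]], travel=[[-0.5,-0.3,8],[0,0,10],[0,0,8],[0,0,5],[0,0,3],[0,0,2],[0,0,0],[0,0,0]], claw=[45,45,45,45,45,45,45,45])

```text
t: 14.3
ee_pos: [0.6418, -0.1523, 0.0744]
tcp_rot: [1.203, 2.902, 0.0]
contact_force: [-0.5, 0.0, -0.7]
grip_width: 0.0547
gripper_force: 20.0
```

```bash
python3 d.py B .0715
```

```text
t 14.3 pos [ 0.6418 -0.1523  0.0744] F [-0.5  0.  -0.7] w 0.0547 20.0
B travel mm [ 0.7 -0.2  2.9] twist [ 0.0004  0.0003 -0.0004] J [ 0.27  0.94 -0.21  1.57  0.28  0.66  0.71]
```

jog_arm(twist=[[0,0,0],[0,0,0],[0,0,0],[0,0,0]], travel=[[0,0,1.5],[0,0,1.5],[0,0,1],[0,0,0]], claw=[45,45,45,45])

```text
t: 14.7
ee_pos: [0.6418, -0.1524, 0.0715]
tcp_rot: [1.203, 2.901, -0.0]
contact_force: [-2.3, 0.8, 8.3]
grip_width: 0.0549
gripper_force: 20.0
```

```bash
python3 d.py B .0715
```

```text
t 14.7 pos [ 0.6418 -0.1524  0.0715] F [-2.3  0.8  8.3] w 0.0549 20.0
B travel mm [ 0.8 -0.2  0. ] twist [ 0.0003  0.0007 -0.0005] J [ 0.27  0.95 -0.21  1.57  0.28  0.65  0.71]
```

jog_arm(twist=[[0,0,0],[0,0,0],[0,0,0],[0,0,0],[0,0,0],[0,0,0],[0,0,0],[0,0,0],[0,0,0],[0,0,0]], travel=[[0,0,0],[0,0,0],[0,0,0],[0,0,0],[0,0,-8],[0,0,-25],[0,0,-35],[0,0,-15],[0,0,0],[0,0,0]], claw=[60,70,80,80,80,80,80,80,80,80])

```text
t: 15.7
ee_pos: [0.641, -0.1523, 0.1526]
tcp_rot: [-1.202, -2.901, 0.001]
contact_force: [0.2, 0.6, 0.9]
grip_width: 0.0801
gripper_force: 0.0
```

```bash
python3 d.py S .12
```

```text
t 15.7 pos [ 0.641  -0.1523  0.1526] F [0.2 0.6 0.9] w 0.0801 0.0
S travel mm [242.1 -52.1  32.8] twist [-0.0007 -0.0007 -0.0003] J [ 0.29  0.84 -0.24  1.53  0.25  0.8   0.74]
```

jog_arm(twist=[[0,0,0],[0,0,0],[0,0,0],[0,0,0],[0,0,0],[0,0,0],[0,0,0],[0,0,0],[0,0,0],[0,0,0],[0,0,0],[0,0,0]], travel=[[15,-3,0],[30,-6,0],[40,-9,0],[40,-9,5],[40,-9,8],[35,-8,8],[25,-5,8],[12,-2,3],[5,-1,0],[0,0,0],[0,0,0],[0,0,0]], claw=[80,80,80,80,80,80,80,80,80,80,80,80])

```text
t: 16.9
ee_pos: [0.4346, -0.0185, 0.1211]
tcp_rot: [1.204, 2.901, 0.001]
contact_force: [-0.6, -0.1, 0.2]
grip_width: 0.0802
gripper_force: 0.0
```

```bash
python3 d.py S .023; python3 -c "
from h import *
im=capture('top')[:,:,::-1].copy()
u,v=proj('top',[.6409,-.1519,.068])[0].astype(int)
s=capture('side')[:,:,::-1];a,b=proj('side',[.6409,-.1519,.05])[0].astype(int)
cv2.imwrite('pics/c3.png',np.hstack([cv2.resize(k,(390,390),interpolation=cv2.INTER_CUBIC) for k in (im[v-35:v+35,u-35:u+35],s[b-35:b+35,a-35:a+35])]))"
```

```text
t 16.9 pos [ 0.4346 -0.0185  0.1211] F [-0.6 -0.1  0.2] w 0.0802 0.0
S travel mm [ 1.7 -0.8 98.1] twist [ 0.0007  0.0008 -0.0016] J [ 0.    0.68 -0.11  2.23  0.29  0.24  0.42]
```

View pics/c3.png

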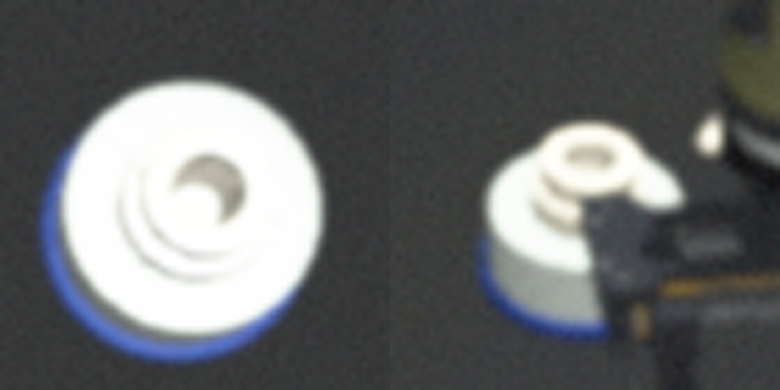

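The medium insert is stepped concentrically on the large one and level. Next, the small insert.

jog_arm(twist=[[0,0,0],[0,0,0],[0,0,0],[0,0,0],[0,0,0],[0,0,0],[0,0,0]], travel=[[1,-0.5,20],[0,0,25],[0,0,20],[0,0,15],[0,0,12],[0,0,6],[0,0,0]], claw=[80,80,80,80,80,80,80])

```text
t: 17.7
ee_pos: [0.436, -0.0185, 0.0379]
tcp_rot: [-1.198, -2.896, 0.007]
contact_force: [-0.3, 0.1, 0.7]
grip_width: 0.08
gripper_force: 0.0
```

```bash
python3 d.py S .023
```

```text
t 17.7 pos [ 0.436  -0.0185  0.0379] F [-0.3  0.1  0.7] w 0.08 0.0
S travel mm [ 2.5 -1.6 14.9] twist [-0.0067 -0.0051  0.0007] J [-0.03  0.87 -0.05  2.25  0.99  0.05 -0.27]
```

jog_arm(twist=[[0,0,0],[0,0,0],[0,0,0],[0,0,0],[0,0,0]], travel=[[0,0,0],[0,0,0],[0,0,0],[0,0,0],[0,0,0]], claw=[80,80,80,80,80])

```text
t: 18.2
ee_pos: [0.4358, -0.0182, 0.0384]
tcp_rot: [-1.2, -2.896, 0.007]
contact_force: [1.2, -0.6, 0.3]
grip_width: 0.0801
gripper_force: 0.0
```

```bash
python3 d.py S .023
```

```text
t 18.2 pos [ 0.4358 -0.0182  0.0384] F [ 1.2 -0.6  0.3] w 0.0801 0.0
S travel mm [ 2.1 -1.6 15.4] twist [-0.0066 -0.0049 -0.0003] J [-0.03  0.87 -0.05  2.25  0.98  0.05 -0.26]
```

jog_arm(twist=[[0,0,0],[0,0,0],[0,0,0],[0,0,0],[0,0,0],[0,0,0],[0,0,0],[0,0,0]], travel=[[0,0,2],[0,0,2],[0,0,2],[0,0,2],[0,0,2],[0,0,2],[0,0,2],[0,0,0]], claw=[80,80,80,80,80,80,80,80])

```text
t: 19.0
ee_pos: [0.4354, -0.0183, 0.0241]
tcp_rot: [-1.2, -2.895, 0.006]
contact_force: [0.1, -0.1, 0.6]
grip_width: 0.0804
gripper_force: 0.0
```

```bash
python3 d.py S .023
```

```text
t 19.0 pos [ 0.4354 -0.0183  0.0241] F [ 0.1 -0.1  0.6] w 0.0804 0.0
S travel mm [ 2.  -1.4  1.2] twist [-0.0066 -0.0057 -0.0007] J [ 0.02  0.9  -0.13  2.25  1.58  0.1  -0.86]
```

jog_arm(twist=[[-0.0065,-0.0055,0],[0,0,0],[0,0,0]], travel=[[2,-1.2,0.8],[0,0,0],[0,0,0]], claw=[80,70,60])

```text
t: 19.3
ee_pos: [0.4332, -0.0177, 0.0236]
tcp_rot: [-1.203, -2.902, 0.0]
contact_force: [0.6, 0.7, -0.1]
grip_width: 0.0663
gripper_force: 0.0
```

```bash
python3 d.py S .023
```

```text
t 19.3 pos [ 0.4332 -0.0177  0.0236] F [ 0.6  0.7 -0.1] w 0.0663 0.0
S travel mm [ 0.  -0.3  0.6] twist [-0.0002 -0.0003 -0.0004] J [ 0.07  0.91 -0.22  2.26  1.68  0.17 -0.96]
```

jog_arm(twist=[[0,0,0],[0,0,0],[0,0,0],[0,0,0],[0,0,0],[0,0,0],[0,0,0]], travel=[[0,0,0],[0,0,0],[0,0,0],[0,0,0],[0,0,0],[0,0,0],[0,0,0]], claw=[50,40,35,33,33,33,33], squeeze=15)

```text
t: 20.0
ee_pos: [0.4335, -0.0176, 0.0236]
tcp_rot: [1.202, 2.902, -0.0]
contact_force: [1.0, 0.2, 2.4]
grip_width: 0.0426
gripper_force: 15.0
```

jog_arm(twist=[[0,0,0],[0,0,0],[0,0,0],[0,0,0],[0,0,0],[0,0,0],[0,0,0],[0,0,0],[0,0,0]], travel=[[0,0,-6],[0,0,-8],[0,0,-8],[0,0,-8],[0,0,-10],[0,0,-10],[0,0,-10],[0,0,0],[0,0,0]], claw=[33,33,33,33,33,33,33,33,33])

```text
t: 20.9
ee_pos: [0.4332, -0.0179, 0.0832]
tcp_rot: [1.203, 2.902, -0.001]
contact_force: [0.7, 0.5, -0.8]
grip_width: 0.0428
gripper_force: 15.0
```

```bash
python3 d.py B .16
```

```text
t 20.9 pos [ 0.4332 -0.0179  0.0832] F [ 0.7  0.5 -0.8] w 0.0428 15.0
B travel mm [-241.9   52.3  -76.8] twist [-0.0003  0.0004 -0.0007] J [ 0.16  0.78 -0.37  2.25  1.07  0.3  -0.37]
```

Grip is firm and upright. Lift further, then carry to the block.

jog_arm(twist=[[0,0,0],[0,0,0],[0,0,0],[0,0,0],[0,0,0],[0,0,0],[0,0,0]], travel=[[0,0,-8],[0,0,-12],[0,0,-14],[0,0,-14],[0,0,-14],[0,0,-14.8],[0,0,0]], claw=[33,33,33,33,33,33,33])

```text
t: 21.6
ee_pos: [0.4339, -0.0176, 0.1606]
tcp_rot: [1.202, 2.9, 0.0]
contact_force: [0.9, -0.2, -0.9]
grip_width: 0.0423
gripper_force: 15.0
```

jog_arm(twist=[[0,0,0],[0,0,0],[0,0,0],[0,0,0],[0,0,0],[0,0,0],[0,0,0],[0,0,0],[0,0,0],[0,0,0],[0,0,0],[0,0,0]], travel=[[-12,2,0],[-22,5,0],[-30,7,0],[-32,7,0],[-32,7,0],[-32,7,0],[-30,7,0],[-25,5,0],[-15,3,0],[-9,2,0],[-2.9,0.3,0],[0,0,0]], claw=[33,33,33,33,33,33,33,33,33,33,33,33])

```text
t: 22.8
ee_pos: [0.6407, -0.1514, 0.1593]
tcp_rot: [-1.201, -2.902, 0.002]
contact_force: [-0.2, -1.0, -0.4]
grip_width: 0.0425
gripper_force: 15.0
```

```bash
python3 d.py B .0875
```

```text
t 22.8 pos [ 0.6407 -0.1514  0.1593] F [-0.2 -1.  -0.4] w 0.0425 15.0
B travel mm [-0.7 -0.1 71.8] twist [-0.0015 -0.0004  0.0003] J [ 0.51  0.91 -0.7   1.51  0.67  0.97  0.4 ]
```

jog_arm(twist=[[0,0,0],[0,0,0],[0,0,0],[0,0,0],[0,0,0],[0,0,0]], travel=[[-0.4,0,12],[0,0,15],[0,0,10],[0,0,5],[0,0,0],[0,0,0]], claw=[33,33,33,33,33,33])

```text
t: 23.4
ee_pos: [0.6417, -0.1519, 0.1183]
tcp_rot: [1.202, 2.902, -0.0]
contact_force: [-0.2, 0.7, -0.6]
grip_width: 0.0428
gripper_force: 15.0
```

```bash
python3 d.py B .0875
```

```text
t 23.4 pos [ 0.6417 -0.1519  0.1183] F [-0.2  0.7 -0.6] w 0.0428 15.0
B travel mm [ 0.4 -0.5 30.8] twist [ 0.      0.0005 -0.0002] J [ 0.5   0.96 -0.67  1.54  0.71  0.9   0.37]
```

jog_arm(twist=[[0,0,0],[0,0,0],[0,0,0],[0,0,0],[0,0,0],[0,0,0],[0,0,0],[0,0,0]], travel=[[0,0,8],[0,0,9],[0,0,6],[0,0,3],[0,0,2],[0,0,1.5],[0,0,1.5],[0,0,0]], claw=[33,33,33,33,33,33,33,33])

```text
t: 24.2
ee_pos: [0.6418, -0.152, 0.0877]
tcp_rot: [1.202, 2.902, -0.001]
contact_force: [-0.3, -0.8, 1.4]
grip_width: 0.043
gripper_force: 15.0
```

```bash
python3 d.py B .0875
```

```text
t 24.2 pos [ 0.6418 -0.152   0.0877] F [-0.3 -0.8  1.4] w 0.043 15.0
B travel mm [ 0.5 -0.5  0.2] twist [-0.      0.0009 -0.0002] J [ 0.49  1.   -0.65  1.55  0.74  0.86  0.34]
```

jog_arm(twist=[[0,0,0],[0,0,0],[0,0,0]], travel=[[0,0,0.7],[0,0,0.5],[0,0,0]], claw=[33,33,33])

```text
t: 24.5
ee_pos: [0.6418, -0.152, 0.0875]
tcp_rot: [1.202, 2.901, -0.001]
contact_force: [-2.9, -0.1, 9.5]
grip_width: 0.0427
gripper_force: 15.0
```

jog_arm(twist=[[0,0,0],[0,0,0],[0,0,0],[0,0,0],[0,0,0],[0,0,0],[0,0,0],[0,0,0],[0,0,0],[0,0,0]], travel=[[0,0,0],[0,0,0],[0,0,0],[0,0,0],[0,0,-8],[0,0,-25],[0,0,-30],[0,0,-10],[0,0,0],[0,0,0]], claw=[48,58,66,66,66,66,66,66,66,66])

```text
t: 25.5
ee_pos: [0.6409, -0.1523, 0.1581]
tcp_rot: [-1.202, -2.902, 0.002]
contact_force: [-0.4, -0.1, 0.5]
grip_width: 0.0661
gripper_force: 0.0
```

```bash
python3 d.py F .15 45
```

```text
t 25.5 pos [ 0.6409 -0.1523  0.1581] F [-0.4 -0.1  0.5] w 0.0661 0.0
F travel mm [  33.5 -255.4    8.6] twist [-0.0016 -0.0003 -0.0002] J [ 0.51  0.91 -0.7   1.51  0.67  0.97  0.4 ]
```

jog_arm(twist=[[0,0,0],[0,0,0],[0,0,0],[0,0,0],[0,0,0],[0,0,0],[0,0,0],[0,0,0],[0,0,0],[0,0,0],[0,0,0],[0,0,0]], travel=[[1.5,-12,0],[3,-24,0],[4,-32,0],[5,-35,2],[5,-35,2],[5,-35,2],[4,-32,2],[3,-25,0],[2,-15,0],[1,-8,0],[0,-2.4,0],[0,0,0]], claw=[60,60,60,60,60,60,60,60,60,60,60,60])

```text
t: 26.7
ee_pos: [0.438, -0.3083, 0.1511]
tcp_rot: [1.201, 2.902, 0.001]
contact_force: [-0.0, -0.1, -0.2]
grip_width: 0.0603
gripper_force: 0.0
```

```bash
python3 d.py F .048; python3 -c "
from h import *
im=capture('top')[:,:,::-1].copy()
u,v=proj('top',[.6409,-.1519,.068])[0].astype(int)
s=capture('side')[:,:,::-1];a,b=proj('side',[.6409,-.1519,.05])[0].astype(int);e,f=proj('side',[.4366,-.3092,.05])[0].astype(int)
cv2.imwrite('pics/c4.png',np.hstack([cv2.resize(k,(260,260),interpolation=cv2.INTER_CUBIC) for k in (im[v-35:v+35,u-35:u+35],s[b-35:b+35,a-35:a+35],s[f-35:f+35,e-35:e+35])]))"
```

```text
t 26.7 pos [ 0.438  -0.3083  0.1511] F [-0.  -0.1 -0.2] w 0.0603 0.0
F travel mm [  0.5  -1.7 103.1] twist [0.0008 0.0007 0.0006] J [ 0.94  0.79 -0.71  1.9   0.75  0.74  0.58]
```

View pics/c4.png

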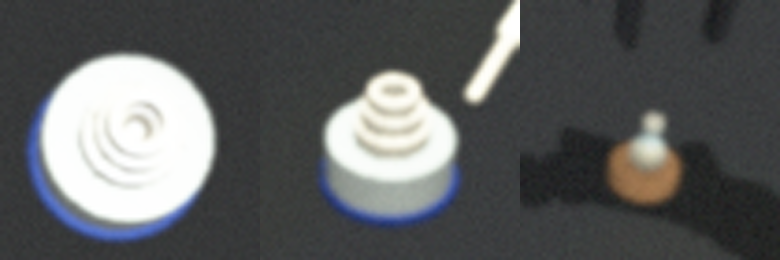

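The three inserts are stacked level, and the flask stands upright in the cork ring. Descending around its neck.

jog_arm(twist=[[0,0,0],[0,0,0],[0,0,0],[0,0,0],[0,0,0],[0,0,0],[0,0,0],[0,0,0],[0,0,0]], travel=[[0.5,-1.2,12],[0,0,20],[0,0,20],[0,0,16],[0,0,14],[0,0,12],[0,0,6],[0,0,0],[0,0,0]], claw=[60,60,60,60,60,60,60,60,60], squeeze=5)

```text
t: 27.7
ee_pos: [0.4364, -0.3095, 0.0514]
tcp_rot: [1.202, 2.902, -0.001]
contact_force: [-0.4, 0.8, 0.1]
grip_width: 0.06
gripper_force: 0.0
```

```bash
python3 d.py F .049
```

```text
t 27.7 pos [ 0.4364 -0.3095  0.0514] F [-0.4  0.8  0.1] w 0.06 0.0
F travel mm [0.1 0.4 2.4] twist [-0.0001  0.001  -0.0001] J [ 0.85  0.93 -0.55  1.95  0.95  0.54  0.41]
```

jog_arm(twist=[[0,0,0],[0,0,0],[0,0,0],[0,0,0],[0,0,0],[0,0,0],[0,0,0],[0,0,0],[0,0,0],[0,0,0],[0,0,0],[0,0,0]], travel=[[0,0,2],[0,0,0],[0,0,0],[0,0,0],[0,0,0],[0,0,0],[0,0,0],[0,0,0],[0,0,0],[0,0,0],[0,0,0],[0,0,0]], claw=[50,40,30,25,22,20,18,17,16,15,14,14], squeeze=5)

```text
t: 28.9
ee_pos: [0.4363, -0.3093, 0.0491]
tcp_rot: [1.202, 2.902, -0.0]
contact_force: [0.7, 1.0, -0.1]
grip_width: 0.0158
gripper_force: 5.0
```

```bash
python3 d.py F .049
```

```text
t 28.9 pos [ 0.4363 -0.3093  0.0491] F [ 0.7  1.  -0.1] w 0.0158 5.0
F travel mm [-0.2  0.2  0.1] twist [0.0002 0.0006 0.0001] J [ 0.85  0.93 -0.55  1.96  0.96  0.54  0.41]
```

jog_arm(twist=[[0,0,0],[0,0,0],[0,0,0],[0,0,0],[0,0,0],[0,0,0],[0,0,0],[0,0,0],[0,0,0],[0,0,0],[0,0,0],[0,0,0]], travel=[[0,0,-3],[0,0,-6],[0,0,-10],[0,0,-14],[0,0,-18],[0,0,-18],[0,0,-18],[0,0,-15],[0,0,-12],[0,0,-8],[0,0,-4],[0,0,0]], claw=[14,14,14,14,14,14,14,14,14,14,14,14])

```text
t: 30.1
ee_pos: [0.4361, -0.3095, 0.1753]
tcp_rot: [1.203, 2.902, -0.001]
contact_force: [0.2, -0.7, 0.1]
grip_width: 0.0156
gripper_force: 5.0
```

```bash
python3 d.py B .175; python3 -c "
from h import *
s=capture('side')[:,:,::-1];e,f=proj('side',[.4366,-.3092,.16])[0].astype(int)
cv2.imwrite('pics/c5.png',cv2.resize(s[f-40:f+40,e-40:e+40],(400,400),interpolation=cv2.INTER_CUBIC))"
```

```text
t 30.1 pos [ 0.4361 -0.3095  0.1753] F [ 0.2 -0.7  0.1] w 0.0156 5.0
B travel mm [-33.5 256.3   0.3] twist [-0.0003  0.0008 -0.0003] J [ 0.96  0.75 -0.74  1.89  0.71  0.79  0.62]
```

View pics/c5.png

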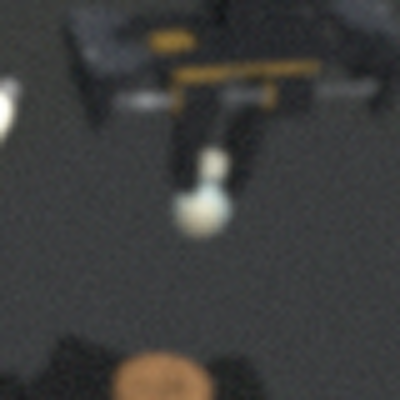

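The flask is held clear of the cork and roughly upright. Carry it over gently.

jog_arm(twist=[[0,0,0],[0,0,0],[0,0,0],[0,0,0],[0,0,0],[0,0,0],[0,0,0],[0,0,0],[0,0,0],[0,0,0],[0,0,0],[0,0,0]], travel=[[-1,6,0],[-1.5,12,0],[-2.5,18,0],[-3,24,0],[-3.5,28,0],[-4,30,0],[-4,30,0],[-4,30,0],[-3.5,27,0],[-3,22,0],[-2,15,0],[-1,8,0]], claw=[14,14,14,14,14,14,14,14,14,14,14,14])

```text
t: 31.35
ee_pos: [0.6377, -0.1528, 0.1746]
tcp_rot: [1.198, 2.904, 0.002]
contact_force: [-0.6, -0.3, 0.2]
grip_width: 0.0161
gripper_force: 5.0
```

jog_arm(twist=[[0,0,0],[0,0,0],[0,0,0],[0,0,0]], travel=[[-0.5,5,0],[0,1.3,0],[0,0,0],[0,0,0]], claw=[14,14,14,14])

```text
t: 31.75
ee_pos: [0.6405, -0.1528, 0.175]
tcp_rot: [-1.204, -2.902, 0.002]
contact_force: [-1.0, 0.5, -0.4]
grip_width: 0.016
gripper_force: 5.0
```

```bash
sed -i 's/"B":(.6411,-.1520)/"B":(.6415,-.1521)/' d.py; python3 d.py B .128;python3 -c "
from h import *
s=capture('side')[:,:,::-1];e,f=proj('side',[.6411,-.152,.12])[0].astype(int)
cv2.imwrite('pics/c6.png',cv2.resize(s[f-40:f+40,e-40:e+40],(480,480),interpolation=cv2.INTER_CUBIC))"
```

```text
t 31.8 pos [ 0.6405 -0.1528  0.175 ] F [-1.   0.5 -0.4] w 0.016 5.0
B travel mm [-0.2  1.3 47. ] twist [-0.0012  0.0005 -0.0012] J [ 0.52  0.89 -0.71  1.5   0.65  1.    0.41]
```

View pics/c6.png

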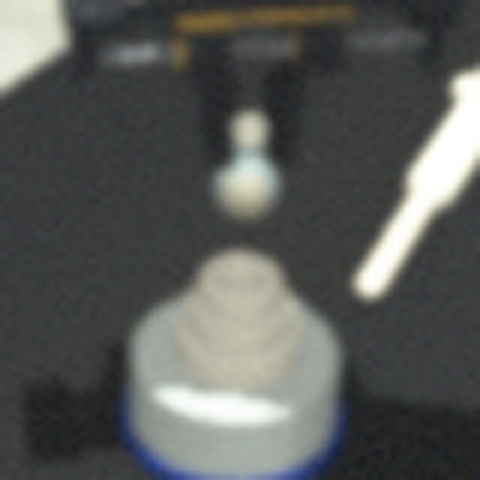

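The flask bulb at (247,190) is centred over the pocket at (242,265). Descending slowly.

jog_arm(twist=[[0,0,0],[0,0,0],[0,0,0],[0,0,0],[0,0,0],[0,0,0],[0,0,0],[0,0,0]], travel=[[0,0.7,5],[0,0,10],[0,0,10],[0,0,8],[0,0,5],[0,0,3],[0,0,1],[0,0,0]], claw=[14,14,14,14,14,14,14,14])

```text
t: 32.6
ee_pos: [0.6416, -0.1514, 0.1331]
tcp_rot: [1.202, 2.902, -0.001]
contact_force: [-0.1, 0.3, -0.2]
grip_width: 0.0158
gripper_force: 5.0
```

```bash
python3 d.py B .128
```

```text
t 32.6 pos [ 0.6416 -0.1514  0.1331] F [-0.1  0.3 -0.2] w 0.0158 5.0
B travel mm [-0.4 -0.6  5.1] twist [-0.0001  0.0006 -0.0002] J [ 0.5   0.94 -0.68  1.53  0.69  0.93  0.38]
```

jog_arm(twist=[[0,0,0],[0,0,0],[0,0,0],[0,0,0],[0,0,0],[0,0,0]], travel=[[0,0,1],[0,0,1],[0,0,1],[0,0,0.7],[0,0,0.7],[0,0,0]], claw=[14,14,14,14,14,14])

```text
t: 33.2
ee_pos: [0.6415, -0.1514, 0.1287]
tcp_rot: [1.202, 2.902, -0.001]
contact_force: [-1.0, 0.1, 0.6]
grip_width: 0.0159
gripper_force: 5.0
```

```bash
python3 d.py B .128
```

```text
t 33.2 pos [ 0.6415 -0.1514  0.1287] F [-1.   0.1  0.6] w 0.0159 5.0
B travel mm [-0.5 -0.5  0.7] twist [-0.0004  0.0005 -0.0002] J [ 0.5   0.94 -0.68  1.53  0.7   0.92  0.38]
```

One millimetre more, then check the force.

jog_arm(twist=[[0,0,0],[0,0,0],[0,0,0],[0,0,0]], travel=[[0,0,0.5],[0,0,0.4],[0,0,0],[0,0,0]], claw=[14,14,14,14])

```text
t: 33.6
ee_pos: [0.6417, -0.1513, 0.1282]
tcp_rot: [1.202, 2.902, -0.0]
contact_force: [-1.8, 0.9, 5.1]
grip_width: 0.0152
gripper_force: 5.0
```

```bash
python3 d.py B .128
```

```text
t 33.6 pos [ 0.6417 -0.1513  0.1282] F [-1.8  0.9  5.1] w 0.0152 5.0
B travel mm [-0.4 -0.7  0.2] twist [ 0.      0.0009 -0.0001] J [ 0.5   0.95 -0.68  1.53  0.7   0.92  0.38]
```

Contact at 5 N, at the seated height. Release gradually and rise.

jog_arm(twist=[[0,0,0],[0,0,0],[0,0,0],[0,0,0],[0,0,0],[0,0,0],[0,0,0]], travel=[[0,0,0],[0,0,0],[0,0,0],[0,0,0],[0,0,0],[0,0,0],[0,0,0]], claw=[18,22,28,36,44,50,50])

```text
t: 34.3
ee_pos: [0.6415, -0.1514, 0.1277]
tcp_rot: [1.202, 2.902, -0.001]
contact_force: [0.1, -0.1, 0.3]
grip_width: 0.0503
gripper_force: 0.0
```

jog_arm(twist=[[0,0,0],[0,0,0],[0,0,0],[0,0,0],[0,0,0],[0,0,0],[0,0,0],[0,0,0],[0,0,0],[0,0,0]], travel=[[0,0,-5],[0,0,-12],[0,0,-20],[0,0,-25],[0,0,-15],[20,0,-10],[40,0,0],[40,0,0],[20,0,0],[0,0,0]], claw=[50,50,50,50,50,50,50,50,50,50])

```text
t: 35.3
ee_pos: [0.555, -0.0638, 0.2158]
tcp_rot: [-1.195, -2.905, 0.001]
contact_force: [-0.1, 0.6, 0.1]
grip_width: 0.0493
gripper_force: 0.0
```

```bash
python3 -c "
from h import *
im=capture('top')[:,:,::-1].copy();u,v=proj('top',[.6409,-.1519,.068])[0].astype(int)
s=capture('side')[:,:,::-1];e,f=proj('side',[.6411,-.152,.09])[0].astype(int)
cv2.imwrite('pics/c7.png',np.hstack([cv2.resize(k,(390,390),interpolation=cv2.INTER_CUBIC) for k in (im[v-35:v+35,u-35:u+35],s[f-35:f+35,e-35:e+35])]))"
```

```text
(no output)
```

View pics/c7.png

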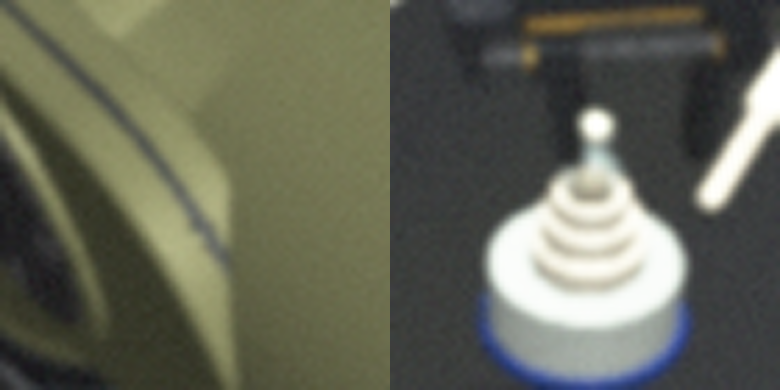

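The flask stands upright in the small insert's pocket (stopper at (597,125), above the collars), and the arm is clear. Settle, then hand in.

jog_arm(twist=[[0,0,0],[0,0,0],[0,0,0],[0,0,0],[0,0,0]], travel=[[0,0,0],[0,0,0],[0,0,0],[0,0,0],[0,0,0]], claw=[50,50,50,50,50])

```text
t: 35.9
ee_pos: [0.5567, -0.0667, 0.2145]
tcp_rot: [1.203, 2.902, -0.001]
contact_force: [0.3, -0.2, 0.0]
grip_width: 0.0498
gripper_force: 0.0
```

```bash
python3 -c "
from rig import *
print(hand_in())"
```

```text
the job is handed in; nothing more can be done
None
```

I stacked the three inserts in the block, stood the flask upright in the small insert's pocket, let go of everything and handed the job in at about 36 s; the hand-in gave no verdict.

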